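# Flip a slide carrier face up against the splash guard

### The arm

A 6-joint arm with a two-finger parallel gripper is mounted at the origin on the work surface. World frame = base frame: x ahead of the robot, y to its left, z up, the work surface at z = 0. Lengths are in m, angles in degrees, forces in N, time in s.
With the tool pointing down it reaches from about 0.275 to 1 m from the base axis. Payload 8.4 kg.
Tool frame: the origin (TCP) lies midway between the tips of the shut fingers; the grasp point (between the pads) lies 19 mm behind it; y points along the fingers, x is the direction in which the jaws open and shut, and the axes are right-handed (so a half turn about y gives the same grasp; the last joint's range is limited). The gripper opens to 85 mm and grips with 20 to 120 N. Pads are 22 mm wide; open, the fingers measure 114 mm over their backs; the gripper's body (76 mm by 85 mm) begins 54 mm behind the grasp point. The pads swing forward as they close: fully open they stand 13 mm farther back than shut.
Start: joints at [65.466, 20.225, 93.587, -0, 66.188, -0.138], TCP at [0.258, 0.569, 0.199] pointing down, gripper open.
Joint ranges: [-150.9, 150.9], [-52.94, 120.26], [3.33, 152.33], [-74.26, 254.26], [0, 154.13], [-172.89, 172.89]. Speed limits (degrees/s): [127.2, 127.2, 159.86, 180, 180, 180].

### API

Orientations are given as [roll, pitch, yaw] about the fixed x, y, z axes, in that order (R = Rz(yaw) Ry(pitch) Rx(roll)).
In Python, from station import manip gives the robot as it stands. The module is installed in compiled form; this text tells all that it offers.
- The arm moves only by the tool play_rows, never from a script. Its argument "commands" is one flat list of numbers, 6 for each row, row after row: the shift along the tool's x, y, z in units of 50 mm (1.0 is 50 mm), then the turn, a rotation vector about the tool's x, y, z in units of 8 degrees (1.0 is 8 degrees). A call has 1 to 12 rows; each row is the pose to reach, as a shift and turn from the pose commanded when the call began, along the tool's axes at that moment; what a row does not reach only later rows make up. A row lasts 1/8 s, in which the tool goes at most 62.5 mm and 10.7 degrees, less where a joint would pass 70% of its speed; a pose out of reach is approached as far as the arm can. A call with a gripper value outside its range is refused whole. "jaw" is the opening in per cent of the stroke, from 0 (shut) to 100 (fully open), set as the call begins (left out, the last holds). The fingers move at their own pace and stop on an object; the grip force is fixed at half the most. Time passes only in rows, so rows that repeat a pose let the fingers close. It gives the time, the measured TCP pose, the force and the opening at its end, in the units of the state.
- manip.get_obs(): the state, without advancing time (a new reading comes with each control period).
- manip.capture(name): name is "scene" or "side" or "wrist"; returns a dict with "color" (400x640x3 uint8, red, green, blue), "mtx" (3x3 intrinsics, pixels), "k1" (the pictures are not rectified: a ray, as slopes to the right and down, at radius r is drawn at 1 + k1 r^2 times it, then the intrinsics apply), "rvec" (rotation vector, rad) and "tvec" (3), from world to camera coordinates, as OpenCV has them. Camera axes: x right, y down, z forward; pixel columns grow to the right and rows downward; lengths in m; the calibration is good to about 2 mm. A picture is of the moment at which its call begins. There is no depth.
- manip.close_job(): hands the job in, once; it reports no verdict.
The state is a dict: "time_s": time; "qpos": joint angles; "joint_velocities": joint speeds; "joint_efforts": joint torques, N m; "tcp_pos": TCP position; "orientation": TCP orientation; "ft_force": force on the tool from outside, world axes, zero at the start; "wrist_torque": the same for the moment, N m; "opening": finger opening in m.
Only numpy, scipy, OpenCV 4.12 (cv2) and the standard library are available. Lean on these libraries where they do the work, as an engineer would, in place of code of your own. Each camera call takes 0.05 s, during which the arm holds its last target.

### The job

The dark blue slide carrier lies face down on the bench. With the fingertips, gently push it along the bench against the sloped steel guard until it tips up and leans on the guard, then tip its raised edge back over, towards the robot, so that it drops flat on the bench in front of the guard with its two glass slides facing up. Never grip the carrier or lift it off the bench, and leave everything else standing where it is.

Things in the scene. Friction and masses are not known exactly. Their poses are not given: they have to be found in the camera images.
- carrier: Flat slide carrier, 66 mm (own x) by 96 mm (own y) by 8 mm thick, about 70 g; origin at its middle (4 mm up when lying flat). Own z points out of the plain dark blue back: up at the start (face down), down once turned over. The other face is a cream frame with two recessed glass slides. At the start its x points at the guard within 0.35 rad, its leading edge 45 to 110 mm from the guard's foot
- carrier_edge_a (a point): middle of the carrier's 96 mm edge on its own -x side (nearer the robot at the start), half-way through the thickness. Pushed at bench level, it drives the other edge up the guard; it then stays on the bench at the guard's foot by friction and is the edge the carrier turns over about
- carrier_edge_b (a point): middle of the 96 mm edge on the carrier's own +x side (nearer the guard), half-way through the thickness. It rides up the guard. Leaning fully, it is about 53 mm up and 39 mm behind the foot line, some 16 mm past the guard's top, and stays when let go. A fingertip behind it can ease it up and over in an arc about edge a; past upright it falls over by itself
- guard: Fixed steel guard of a staining station: a bent sheet 220 mm long (own y), 4 mm thick: a toe rising from the bench at 38 degrees to 10 mm, then a face at 56 degrees, leaning away from the robot; polished, friction about 0.35. Origin: middle of its foot line, front face, on the bench. Own x is level, square to the foot line, away from the robot; z up
- guard_top (a point): middle of the guard's top edge, front face: 38 mm above the bench, 32 mm behind the foot line. Behind the sheet is free space (but for 30 mm high brackets at its two ends, over 100 mm from the middle) up to a fixed blue tray, 24 mm high, from 105 to 185 mm behind the foot line
- tube: bystander: capped 50 ml tube with a skirted foot, standing, 35 mm across, 101 mm high, teal cap; origin at the middle of its underside
- timer: bystander: grey bench timer lying flat, 60 x 70 x 18 mm; origin at the middle of its underside
- bottle: bystander: glass bottle with blue cap, 70 mm across, 130 mm high; origin at the middle of its underside
- jar: bystander: amber jar with black cap, 60 mm across, 90 mm high; origin at the middle of its underside
- dish: bystander: round culture dish, 94 mm across, 16 mm high; origin at the middle of its underside
- beaker: bystander: small glass beaker, 66 mm across, 80 mm high; origin at the middle of its underside
Things that resemble listed ones, but are neither listed nor needed, are in the scene too. What is meant by the carrier is not brown, and is the larger of those in its own colour.

How it is judged (in metres and radians):
On the way:
1. the carrier has been pushed up the guard and leans on it, its lower edge on the bench (angle between carrier's own z axis and vertical between 0.7 and 1.45 rad and contact force between carrier and guard above 0.03 N and height (world z) of carrier_edge_a below 0.015 m), for 0.2 s.
At the end, for the whole second after the job is handed in: The carrier lies flat on the bench (within 0.1 rad) with its slides up, at rest, its middle 15 to 200 mm in front of the guard's foot line and within 130 mm of the guard's middle sideways (angle between carrier's own z axis and vertical above 3.04 rad and height (world z) of carrier below 0.01 m and x of carrier in the frame of guard between -0.2 and -0.015 m and y of carrier in the frame of guard between -0.13 and 0.13 m and linear speed of carrier below 0.02 m/s); the robot touches nothing.
It fails at once if the carrier is lifted: both its long edges more than 22 mm above the bench (height (world z) of each of carrier_edge_a, carrier_edge_b above 0.022 m).
It fails at once if the carrier is gripped or pressed with more than 26 N (contact force between the fingers and carrier above 26 N).
It fails at once if a bystander is moved by more than 20 mm or tipped (distance of any of tube, timer, bottle, jar, dish, beaker from where it was at the start of the episode above 0.02 m or angle between any of tube, timer, bottle, jar, dish, beaker's own z axis and vertical above 0.4 rad).
It also fails if it takes over 54 s, if anything falls off the work surface, if the arm or the gripper's body presses on something with over 40 N, if the wrist force passes 120 N, or if a joint passes its speed limit or range.

## Working session

There is one attempt and no reset: what is moved stays moved. The work goes in short steps, Python scripts to look and compute and a tool call to move; the robot and the scene stay as the last step left them, time stands still between calls to the robot, and variables do not carry over. Pictures are saved under pics/ and viewed, and the job is handed in when it is done.

Besides the shell and the picture viewer there is one more tool, called after "Call:" in YAML: its name, and indented under it one key for each argument. play_rows: Moves the arm, as the interface text tells. Its arguments: {"type":"object","properties":{"commands":{"type":"array","items":{"type":"number"}},"jaw":{"type":"number"}},"required":["commands"]}

```bash
mkdir -p pics; cat > h.py <<'E'
import numpy as np, cv2
from station import manip
from scipy.spatial.transform import Rotation as R
def cap(n,f=None):
    c=manip.capture(n); c={k:(np.array(v) if k!='k1' else v) for k,v in c.items()}
    if f: cv2.imwrite('pics/'+f,c['color'][:,:,::-1])
    return c
def dist(c): return np.array([c['k1'],0,0,0,0],float)
def proj(c,P):
    return cv2.projectPoints(np.array(P,float).reshape(-1,1,3),c['rvec'].astype(float),c['tvec'].astype(float),c['mtx'].astype(float),dist(c))[0].reshape(-1,2)
def unproj(c,px,z):
    u=cv2.undistortPoints(np.array(px,float).reshape(-1,1,2),c['mtx'].astype(float),dist(c)).reshape(-1,2)
    Rm=cv2.Rodrigues(c['rvec'].astype(float))[0]; C=-Rm.T@c['tvec'].reshape(3)
    d=np.c_[u,np.ones(len(u))]@Rm
    return C+d*((z-C[2])/d[:,2])[:,None]
E
python3 - <<'E'
from h import *
for n in ['scene','side','wrist']:
    c=cap(n,n+'0.png'); Rm=cv2.Rodrigues(c['rvec'].astype(float))[0]; print(n,-Rm.T@c['tvec'].reshape(3),Rm[2],c['k1'],c['mtx'][0])
print(manip.get_obs())
E
```

```text
scene [ 1.32619206 -0.46002032  1.07279238] [-0.58009663  0.34162879 -0.73944416] -0.026972492829469723 [456.51992744   0.         314.79973499]
side [ 0.41796983 -0.94593141  1.1484738 ] [ 0.07720964  0.66649493 -0.74150063] -0.019524252399722393 [449.51309281   0.         316.00357782]
wrist [0.19126359 0.60050072 0.37308515] [ 0.26195756 -0.1204646  -0.95753147] -0.045866189375356664 [324.26907594   0.         324.16922494]
{'time_s': 0.15, 'qpos': array([ 6.54671726e+01,  2.02535975e+01,  9.36165957e+01,  7.80208397e-05,
        6.61884084e+01, -1.38127598e-01]), 'joint_velocities': array([-0.1597764 , -0.18978775, -0.115292  , -0.04501686, -0.01448669,
       -0.15279352]), 'joint_efforts': array([-9.90252447e-04, -6.05628276e+01, -3.42338097e+01, -6.90176603e-05,
        6.09883122e-03,  1.71895309e-06]), 'tcp_pos': array([0.2579887 , 0.56885981, 0.19835181]), 'orientation': array([-8.99997874e+01,  5.86011745e-02,  6.56052688e+01]), 'ft_force': array([-0.29726267, -0.26264665, -0.85549713]), 'wrist_torque': array([0.00992024, 0.06097343, 0.01772184]), 'opening': 0.0856182679085551}
```

View pics/scene0.png

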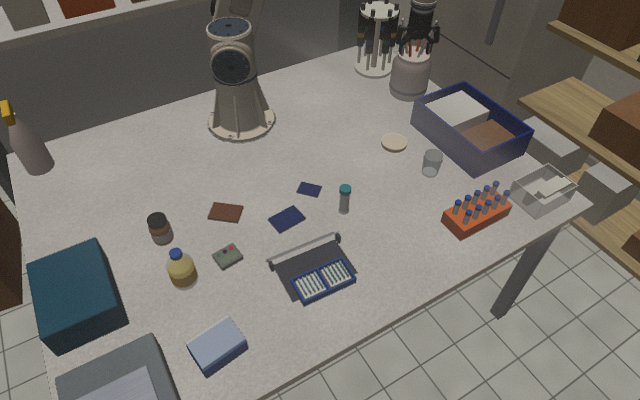

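View pics/side0.png

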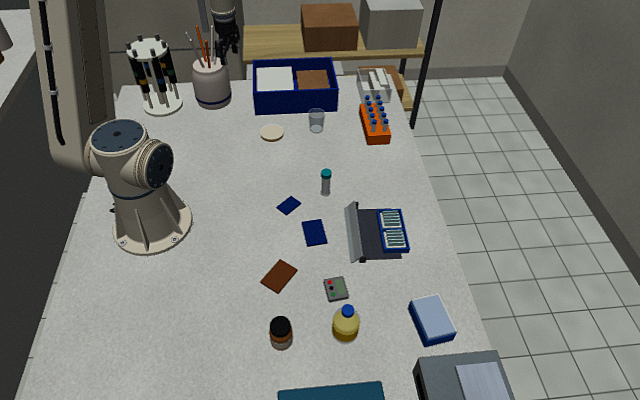

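View pics/wrist0.png

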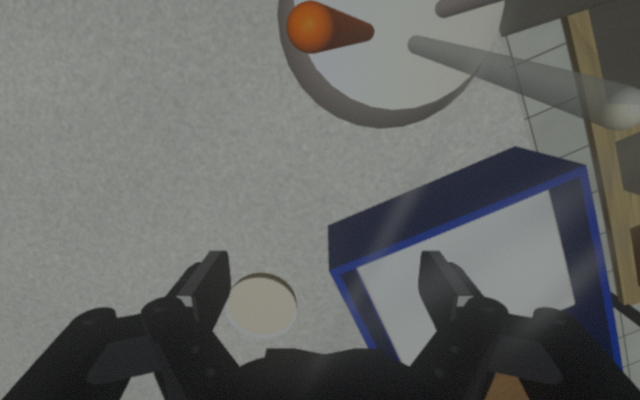

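Candidates: blue plates in the scene view at (287,219) (larger) and (309,189) (smaller), and a brown one at (225,212). The one at (287,219) fits: dark blue, and the larger of the two. I'll confirm it in a crop.

```bash
python3 - <<'E'
import cv2,numpy as np
a=cv2.imread('pics/scene0.png')[165:310,200:370]; b=cv2.imread('pics/side0.png')[180:300,250:420]
cv2.imwrite('pics/c1.png',cv2.resize(a,None,fx=4.7,fy=4,interpolation=cv2.INTER_CUBIC)[:, :800]); cv2.imwrite('pics/c2.png',cv2.resize(b,None,fx=4.5,fy=4.5,interpolation=cv2.INTER_CUBIC))
E
```

```text
(no output)
```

View pics/c1.png

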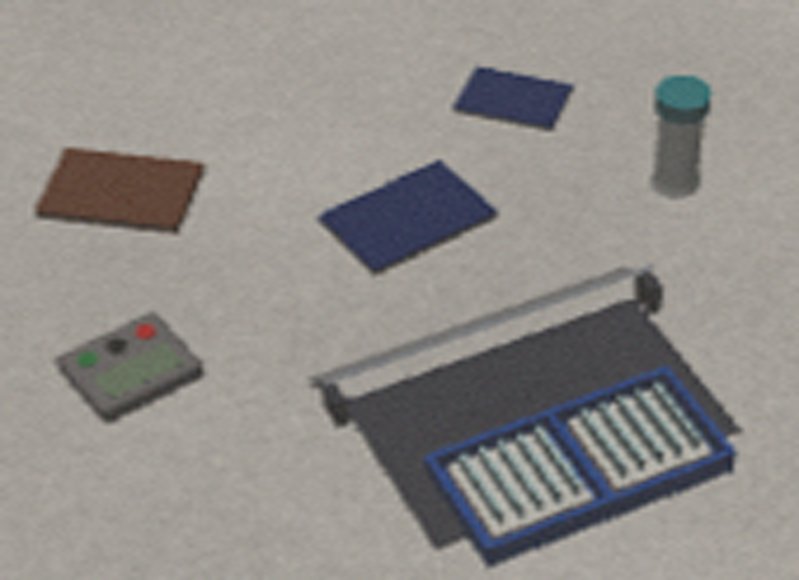

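View pics/c2.png

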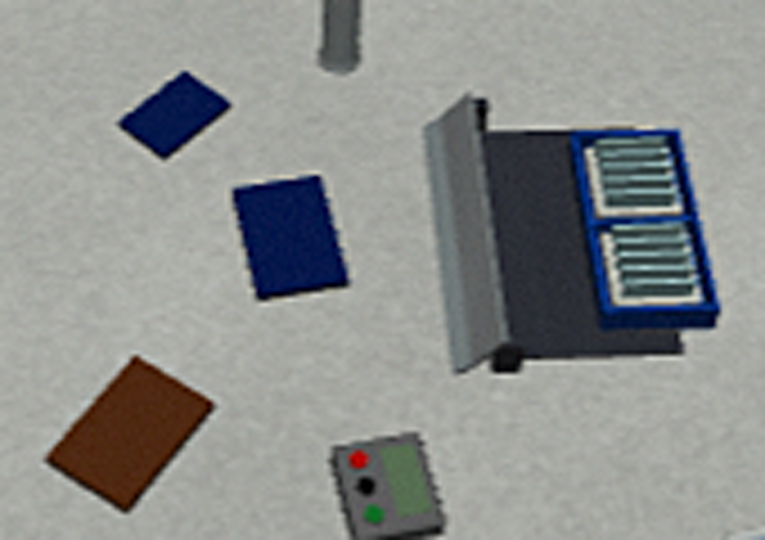

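```bash
python3 - <<'E'
from h import *
s=cap('side'); c=cap('scene')
S=lambda p:np.array(p,float)/4.5+[250,180]-0.4
C=lambda p:np.array(p,float)/[4.7,4]+[200,165]-0.4
np.set_printoptions(precision=4,suppress=True)
a=unproj(s,S([(233,188),(320,176),(348,284),(258,298)]),.008); b=unproj(c,C([(318,216),(440,162),(497,212),(376,272)]),.008)
print(a,a.mean(0));print(b,b.mean(0))
for q in (a,b): print([np.linalg.norm(q[i]-q[(i+1)%4]) for i in range(4)])
print('foot',unproj(s,S([(425,127),(458,372)]),0)); print('top',unproj(s,S([(470,95),(507,347)]),.038),unproj(c,C([(645,268),(318,380)]),.038))
print('small',unproj(s,S([(184,70),(232,104),(165,158),(118,123)]),.008))
print('tube',unproj(s,S([(338,62)]),0),unproj(c,C([(675,188)]),0),'timer',unproj(s,S([(332,448),(418,434),(352,545)]),.018))
E
```

```text
[[ 0.4778 -0.0339  0.008 ]
 [ 0.5415 -0.0283  0.008 ]
 [ 0.5507 -0.1257  0.008 ]
 [ 0.4875 -0.1321  0.008 ]] [ 0.5144 -0.08    0.008 ]
[[ 0.4868 -0.1329  0.008 ]
 [ 0.4782 -0.0386  0.008 ]
 [ 0.5414 -0.0309  0.008 ]
 [ 0.5536 -0.1253  0.008 ]] [ 0.515  -0.0819  0.008 ]
[np.float64(0.06393303459336529), np.float64(0.09790807766884733), np.float64(0.06349345475677234), np.float64(0.09865704734573753)]
[np.float64(0.09472668922767172), np.float64(0.06370932498505966), np.float64(0.09514884726721039), np.float64(0.06721417883902067)]
foot [[ 0.6255  0.0182  0.    ]
 [ 0.6173 -0.1991  0.    ]]
top [[ 0.6558  0.014   0.038 ]
 [ 0.6459 -0.2073  0.038 ]] [[ 0.6549  0.0095  0.038 ]
 [ 0.6418 -0.2071  0.038 ]]
small [[ 0.4496  0.0835  0.008 ]
 [ 0.4833  0.0463  0.008 ]
 [ 0.4306 -0.0017  0.008 ]
 [ 0.3978  0.0349  0.008 ]]
tube [[0.568  0.0889 0.    ]] [[0.5734 0.0859 0.    ]] timer [[ 0.5243 -0.2612  0.018 ]
 [ 0.5811 -0.2558  0.018 ]
 [ 0.5291 -0.3315  0.018 ]]
```

```bash
cat >> h.py <<'E'
def plan(targets):
    """targets: list of (pos, R) -> rows from present measured pose"""
    o=manip.get_obs(); p0=o['tcp_pos']; R0=R.from_euler('xyz',o['orientation'],degrees=True)
    print('t',o['time_s'],p0.round(4),o['orientation'].round(2),'F',o['ft_force'].round(2),'open',round(o['opening'],4))
    for p,Rt in targets:
        print(np.r_[R0.inv().apply(np.array(p)-p0)/.05,np.degrees((R0.inv()*Rt).as_rotvec())/8].round(3).tolist())
def E(r,p,y): return R.from_euler('xyz',[r,p,y],degrees=True)
E
python3 - <<'E'
from h import *
plan([((.44,-.086,.2),E(-90,0,87.3))])
E
```

```text
t 0.25 [0.2581 0.569  0.1986] [-9.00e+01  4.00e-02  6.56e+01] F [-0.93 -1.09 -0.61] open 0.0854
[-10.427, -0.022, -8.725, -0.001, -2.712, -0.004]
```

Call:
play_rows:
  commands: [-0.87,0,-0.73,0,-0.23,0,-1.74,0,-1.45,0,-0.45,0,-2.61,0,-2.18,0,-0.68,0,-3.48,0,-2.91,0,-0.9,0,-4.34,0,-3.64,0,-1.13,0,-5.21,0,-4.36,0,-1.36,0,-6.08,0,-5.09,0,-1.58,0,-6.95,0,-5.82,0,-1.81,0,-7.82,0,-6.54,0,-2.03,0,-8.69,0,-7.27,0,-2.26,0,-9.56,0,-8.0,0,-2.49,0,-10.43,0,-8.72,0,-2.71,0]
  jaw: 60

```text
time_s: 1.75
tcp_pos: [0.4402, -0.0878, 0.1991]
orientation: [-90.0, -0.0, 87.3]
ft_force: [-0.3, 0.9, -0.5]
opening: 0.0511
```

Call:
play_rows:
  commands: [0.03,0.8,0,0,0,0,0.03,1.7,0,0,0,0,0.03,2.6,0,0,0,0,0.03,3.3,0,0,0,0,0.03,3.6,0,0,0,0,0.03,3.8,0,0,0,0,0.03,3.9,0,0,0,0,0.03,3.95,0,0,0,0,0.03,3.95,0,0,0,0]

```text
time_s: 2.88
tcp_pos: [0.4403, -0.0844, 0.0019]
orientation: [-90.1, 0.0, 87.3]
ft_force: [1.0, -0.9, -0.0]
opening: 0.0511
```

```bash
python3 - <<'E'
from h import *
plan([])
a=cap('side')['color'][170:300,240:420,::-1]; b=cap('scene')['color'][150:270,240:400,::-1]
cv2.imwrite('pics/d1.png',np.vstack([cv2.resize(a,(400,289)),cv2.resize(b,(400,300))]).copy()); 
E
```

```text
t 2.875 [ 0.4403 -0.0844  0.0019] [-9.005e+01  1.000e-02  8.729e+01] F [ 1.   -0.86 -0.02] open 0.0511
```

View pics/d1.png

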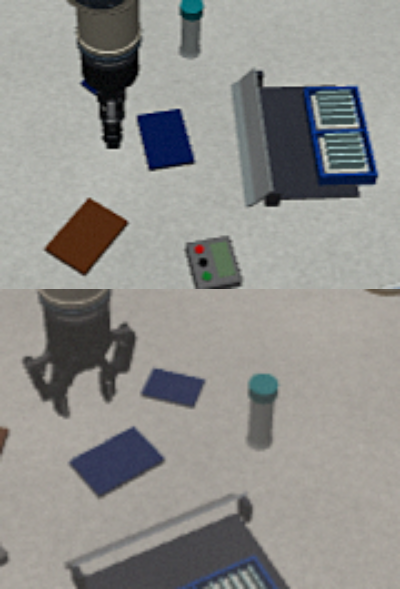

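Call:
play_rows:
  commands: [0,0.04,-0.1,0,0,0,0,0.07,-0.2,0,0,0,0,0.07,-0.4,0,0,0,0,0.07,-0.55,0,0,0,0,0.07,-0.7,0,0,0,0,0.07,-0.85,0,0,0,0,0.07,-1.0,0,0,0,0,0.07,-1.15,0,0,0,0,0.07,-1.3,0,0,0,0,0.07,-1.45,0,0,0,0,0.07,-1.6,0,0,0,0,0.07,-1.6,0,0,0]

```text
time_s: 4.47
tcp_pos: [0.5205, -0.0882, -0.0021]
orientation: [-90.0, 0.0, 87.3]
ft_force: [0.3, 0.5, -0.3]
opening: 0.0512
```

```bash
cat >> h.py <<'E'
def look(f):
    plan([])
    a=cap('side')['color'][190:290,290:420,::-1]; b=cap('scene')['color'][180:300,240:370,::-1]
    cv2.imwrite('pics/'+f,np.hstack([cv2.resize(a,(400,308),interpolation=cv2.INTER_CUBIC),cv2.resize(b,(334,308),interpolation=cv2.INTER_CUBIC)]))
E
python3 -c "
from h import *
look('d2.png')"
```

```text
t 4.475 [ 0.5205 -0.0882 -0.0021] [-90.03   0.    87.29] F [ 0.33  0.54 -0.34] open 0.0512
```

View pics/d2.png

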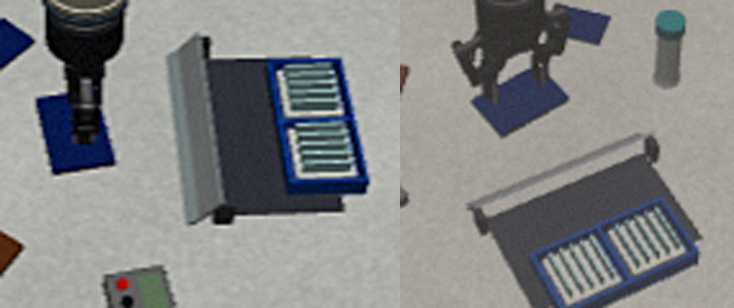

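The carrier hasn't moved: its left corner is still at side pixel (302,222). The open fingertips passed above it, so at 60% they sit higher than I modelled. I'll back off and find the bench by touch.

Call:
play_rows:
  commands: [0,0,0.4,0,0,0,0,0,0.8,0,0,0,0,0,1.2,0,0,0,0,0,1.55,0,0,0,0,0.0,1.55,0,0,0,0,0.05,1.55,0,0,0,0,0.08,1.55,0,0,0,0,0.1,1.55,0,0,0,0,0.1,1.55,0,0,0]

```text
time_s: 5.7
tcp_pos: [0.4425, -0.0844, -0.0073]
orientation: [-90.0, -0.0, 87.3]
ft_force: [0.2, -0.2, 0.6]
opening: 0.0515
```

```bash
python3 -c "
from h import *
look('d3.png')"
```

```text
t 5.7 [ 0.4425 -0.0844 -0.0073] [-89.99  -0.    87.29] F [ 0.15 -0.21  0.65] open 0.0515
```

View pics/d3.png

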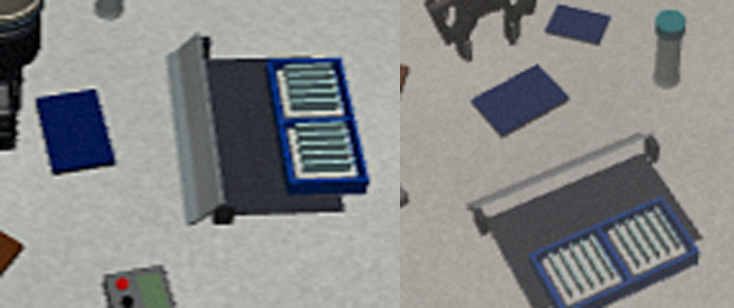

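Call:
play_rows:
  commands: [0,0.02,0,0,0,0,0,0.04,0,0,0,0,0,0.04,0,0,0,0]

```text
time_s: 6.18
tcp_pos: [0.4423, -0.0844, -0.0092]
orientation: [-90.0, -0.0, 87.3]
ft_force: [0.2, -0.3, -0.8]
opening: 0.0515
```

Call:
play_rows:
  commands: [0,0.02,0,0,0,0,0,0.04,0,0,0,0,0,0.04,0,0,0,0]

```text
time_s: 6.55
tcp_pos: [0.4423, -0.0844, -0.0112]
orientation: [-90.0, -0.0, 87.3]
ft_force: [0.0, 0.5, -0.1]
opening: 0.051
```

Call:
play_rows:
  commands: [0,0.02,0,0,0,0,0,0.02,0,0,0,0]

```text
time_s: 6.8
tcp_pos: [0.4423, -0.0844, -0.0122]
orientation: [-90.0, -0.0, 87.3]
ft_force: [-0.1, 0.4, 0.1]
opening: 0.0514
```

Call:
play_rows:
  commands: [0,0.02,0,0,0,0,0,0.02,0,0,0,0]

```text
time_s: 7.05
tcp_pos: [0.4423, -0.0844, -0.0132]
orientation: [-90.0, -0.0, 87.3]
ft_force: [-0.4, -0.3, -0.3]
opening: 0.0515
```

```bash
python3 -c "
from h import *
plan([])
a=cap('side'); b=cap('scene')
for n,c in (('a',a),('b',b)):
    q=proj(c,[(.453,-.084,0),(.453,-.105,0),(.453,-.06,0)]); print(q)
    x,y=q[0].astype(int); im=c['color'][y-35:y+25,x-40:x+40,::-1]; cv2.imwrite('pics/e'+n+'.png',cv2.resize(im,None,fx=8,fy=8,interpolation=cv2.INTER_CUBIC))
"
```

```text
t 7.05 [ 0.4423 -0.0844 -0.0132] [-89.99  -0.    87.28] F [-0.37 -0.26 -0.32] open 0.0515
[[294.82272053 235.75682787]
 [295.27178994 241.09270649]
 [294.32024882 229.78449018]]
[[276.70192244 207.04493518]
 [270.68875128 209.58631595]
 [283.50200121 204.17109065]]
```

View pics/ea.png

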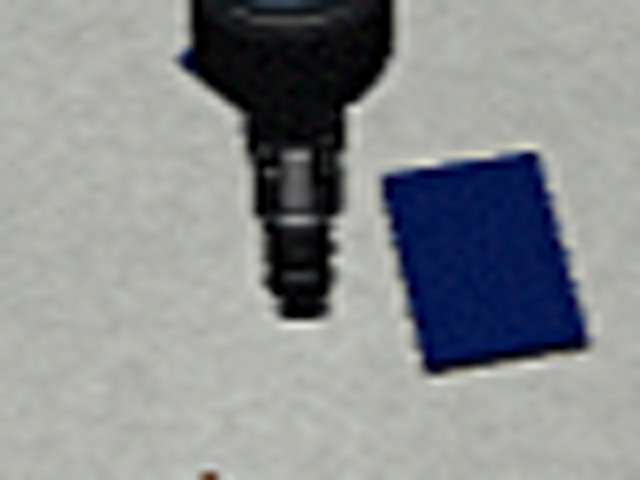

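View pics/eb.png

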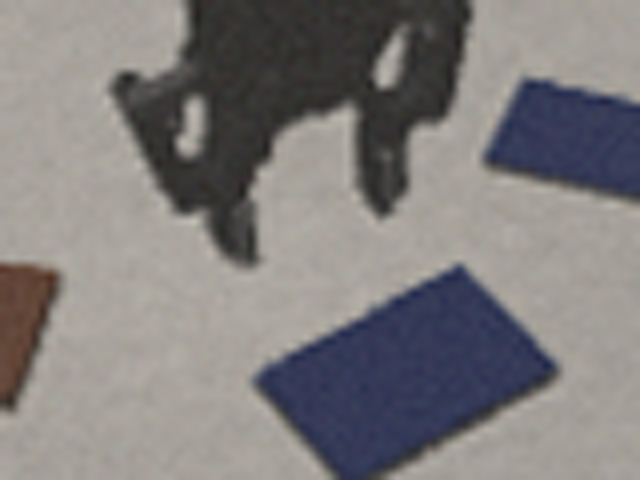

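```bash
python3 -c "
from h import *
a=cap('side'); b=cap('scene')
for z in (0,.005,.01,.015,.02): print(z,unproj(a,[(291.9,239.5)],z)[0].round(4),unproj(b,[(266.3,205.1),(284,198.6)],z).round(4).tolist())
"
```

```text
0 [ 0.4428 -0.0979  0.    ] [[0.4293, -0.1086, 0.0], [0.4327, -0.0476, 0.0]]
0.005 [ 0.4427 -0.1016  0.005 ] [[0.4335, -0.1102, 0.005], [0.4369, -0.0495, 0.005]]
0.01 [ 0.4426 -0.1053  0.01  ] [[0.4377, -0.1118, 0.01], [0.4411, -0.0514, 0.01]]
0.015 [ 0.4425 -0.109   0.015 ] [[0.4419, -0.1135, 0.015], [0.4452, -0.0534, 0.015]]
0.02 [ 0.4424 -0.1127  0.02  ] [[0.4461, -0.1151, 0.02], [0.4494, -0.0553, 0.02]]
```

Call:
play_rows:
  commands: [0,0.04,0,0,0,0,0,0.08,0,0,0,0,0,0.08,0,0,0,0]

```text
time_s: 7.62
tcp_pos: [0.4422, -0.0844, -0.0173]
orientation: [-90.0, -0.0, 87.3]
ft_force: [-0.5, -0.9, -0.1]
opening: 0.0508
```

Call:
play_rows:
  commands: [0,0.03,0,0,0,0,0,0.06,0,0,0,0,0,0.06,0,0,0,0]

```text
time_s: 8.0
tcp_pos: [0.4423, -0.0844, -0.0202]
orientation: [-90.0, 0.0, 87.3]
ft_force: [-0.6, 1.0, -0.1]
opening: 0.0513
```

```bash
python3 -c "
from h import *
plan([])
a=cap('side'); b=cap('scene')
for n,c in (('a',a),('b',b)):
    x,y=(294,235) if n=='a' else (276,207); im=c['color'][y-35:y+25,x-40:x+40,::-1]; cv2.imwrite('pics/f'+n+'.png',cv2.resize(im,None,fx=8,fy=8,interpolation=cv2.INTER_CUBIC))
"
```

```text
t 8.0 [ 0.4423 -0.0844 -0.0202] [-89.99   0.    87.29] F [-0.57  0.96 -0.1 ] open 0.0513
```

View pics/fa.png

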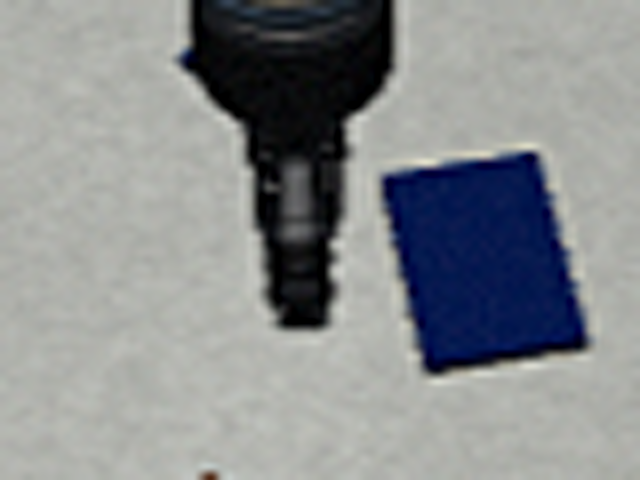

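View pics/fb.png

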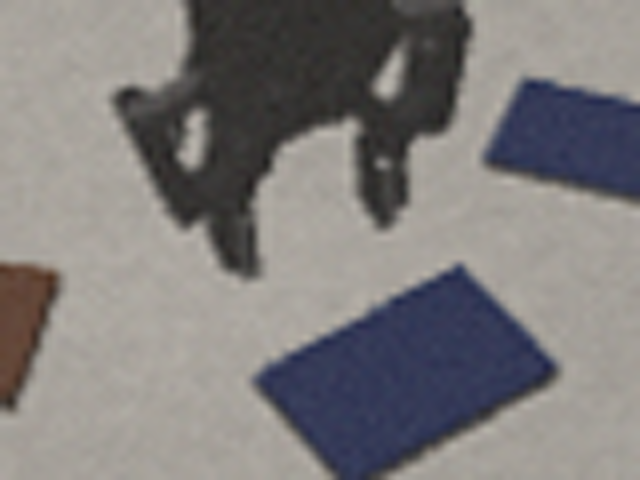

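Call:
play_rows:
  commands: [0,0.02,0,0,0,0,0,0.04,0,0,0,0,0,0.06,0,0,0,0,0,0.06,0,0,0,0]

```text
time_s: 8.6
tcp_pos: [0.4423, -0.0844, -0.0232]
orientation: [-90.0, -0.0, 87.3]
ft_force: [0.2, -0.7, 0.3]
opening: 0.0516
```

Call:
play_rows:
  commands: [0,0.02,0,0,0,0,0,0.04,0,0,0,0,0,0.04,0,0,0,0]

```text
time_s: 8.98
tcp_pos: [0.4423, -0.0844, -0.0252]
orientation: [-90.0, -0.0, 87.3]
ft_force: [0.2, 0.3, -0.4]
opening: 0.0516
```

Call:
play_rows:
  commands: [0,0.02,0,0,0,0,0,0.02,0,0,0,0]

```text
time_s: 9.22
tcp_pos: [0.4424, -0.0845, -0.0262]
orientation: [-90.0, -0.0, 87.3]
ft_force: [-0.1, 0.6, 0.3]
opening: 0.0507
```

Call:
play_rows:
  commands: [0,0.02,0,0,0,0,0,0.02,0,0,0,0]

```text
time_s: 9.48
tcp_pos: [0.4424, -0.0844, -0.0272]
orientation: [-90.0, -0.0, 87.3]
ft_force: [0.5, 0.3, 0.9]
opening: 0.0511
```

Call:
play_rows:
  commands: [0,0.02,0,0,0,0,0,0.02,0,0,0,0]

```text
time_s: 9.72
tcp_pos: [0.4423, -0.0844, -0.0282]
orientation: [-90.0, -0.0, 87.3]
ft_force: [0.3, -0.7, -0.7]
opening: 0.0512
```

```bash
python3 -c "
from h import *
plan([])
a=cap('side'); b=cap('scene')
for n,c in (('a',a),('b',b)):
    x,y=(294,235) if n=='a' else (276,207); im=c['color'][y-35:y+25,x-40:x+40,::-1]; cv2.imwrite('pics/g'+n+'.png',cv2.resize(im,None,fx=8,fy=8,interpolation=cv2.INTER_CUBIC))
c=cap('wrist','gw.png')
"
```

```text
t 9.725 [ 0.4423 -0.0844 -0.0282] [-89.99  -0.    87.28] F [ 0.32 -0.74 -0.67] open 0.0512
```

View pics/gb.png

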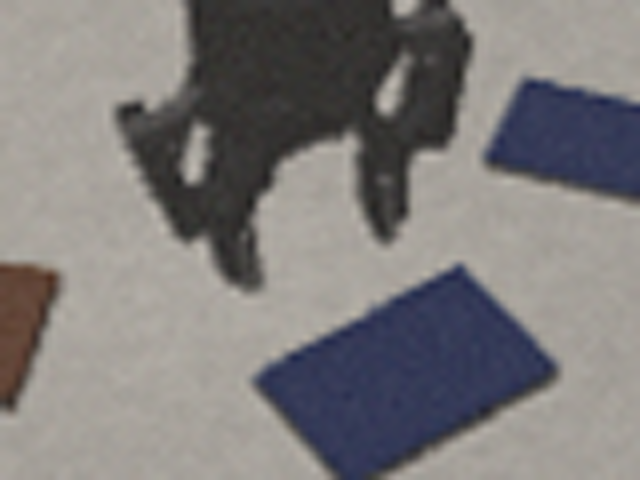

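View pics/gw.png

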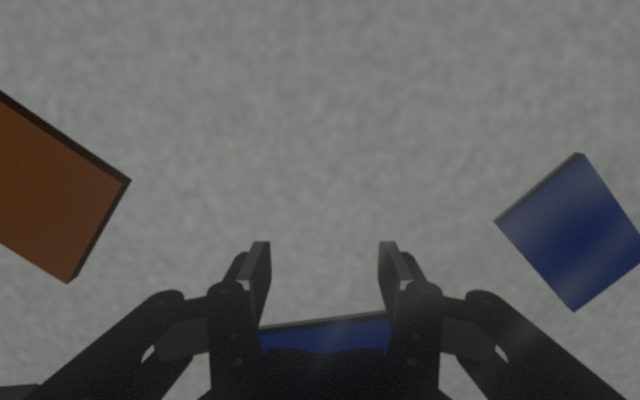

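Call:
play_rows:
  commands: [0,0,-0.1,0,0,0,0,0,-0.2,0,0,0,0,0,-0.35,0,0,0,0,0,-0.5,0,0,0,0,0,-0.65,0,0,0,0,0,-0.8,0,0,0,0,0,-0.95,0,0,0,0,0,-1.1,0,0,0,0,0,-1.1,0,0,0]

```text
time_s: 11.0
tcp_pos: [0.4982, -0.0872, -0.0281]
orientation: [-90.1, 0.0, 87.3]
ft_force: [0.4, 0.4, 0.5]
opening: 0.0513
```

```bash
python3 -c "
from h import *
look('d4.png')"
```

```text
t 11.0 [ 0.4982 -0.0872 -0.0281] [-9.005e+01  1.000e-02  8.729e+01] F [0.42 0.37 0.45] open 0.0513
```

View pics/d4.png

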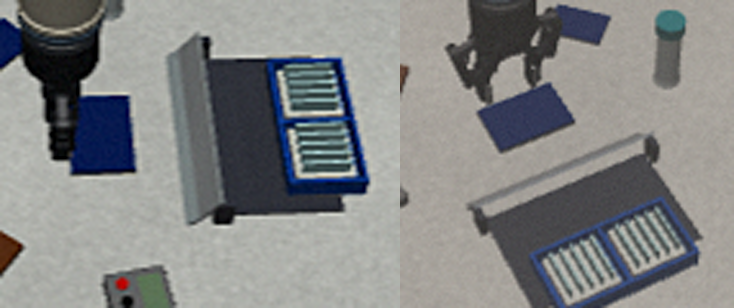

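Call:
play_rows:
  commands: [0,0.02,-0.15,0,0,0,0,0.02,-0.3,0,0,0,0,0.02,-0.45,0,0,0,0,0.02,-0.6,0,0,0,0,0.02,-0.75,0,0,0,0,0.02,-0.9,0,0,0,0,0.02,-1.0,0,0,0,0,0.02,-1.1,0,0,0,0,0.02,-1.2,0,0,0,0,0.02,-1.3,0,0,0,0,0.02,-1.3,0,0,0]

```text
time_s: 12.48
tcp_pos: [0.5625, -0.0901, -0.0292]
orientation: [-90.0, 0.0, 87.3]
ft_force: [-0.8, -0.1, 1.5]
opening: 0.0513
```

```bash
python3 -c "
from h import *
look('d5.png')"
```

```text
t 12.475 [ 0.5625 -0.0901 -0.0292] [-90.01   0.    87.28] F [-0.85 -0.09  1.47] open 0.0513
```

View pics/d5.png

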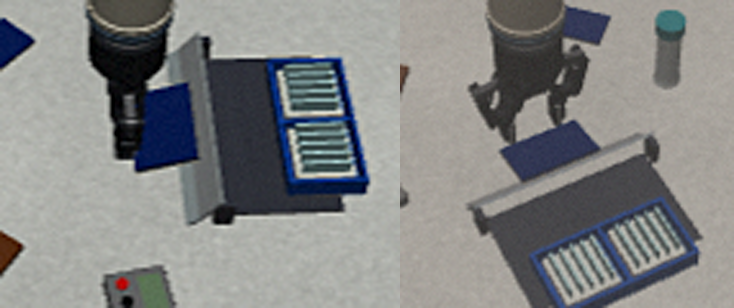

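The carrier is climbing squarely (side view, its edge at crop (197,158)). With the jaws this open, though, the tips are so retracted that the gripper body would sit low over the rising carrier. I'll shut the fingers for more reach and resume.

Call:
play_rows:
  commands: [0,0,0.2,0,0,0,0,-0.5,0.3,0,0,0,0,-0.9,0.4,0,0,0,0,-0.9,0.4,0,0,0,0,-0.9,0.4,0,0,0,0,-0.9,0.4,0,0,0]
  jaw: 0

```text
time_s: 13.32
tcp_pos: [0.5417, -0.0891, 0.015]
orientation: [-89.9, -0.0, 87.3]
ft_force: [0.1, -0.1, -0.5]
opening: -0.0001
```

```bash
python3 -c "
from h import *
look('d6.png')"
```

```text
t 13.325 [ 0.5417 -0.0891  0.015 ] [-8.993e+01 -1.000e-02  8.728e+01] F [ 0.1  -0.13 -0.47] open -0.0001
```

View pics/d6.png

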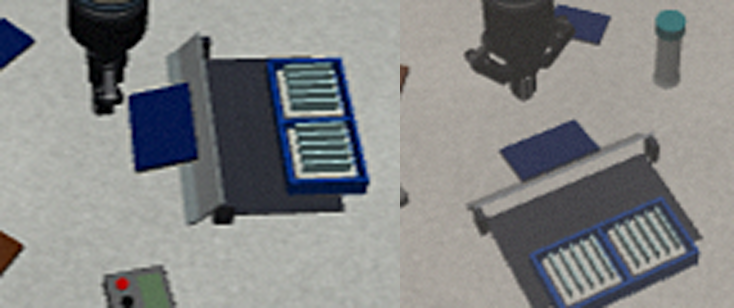

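```bash
python3 -c "
from h import *
a=cap('side');b=cap('scene')
for z in (0.01,.02,.03,.035,.04,.045,.05): print(z,unproj(a,[(324.,226.2)],z)[0].round(4),unproj(b,[(240+122*130/334,180+98*120/308)],z).round(4).tolist())
print('rear edge',unproj(a,290+0*1+np.array([[0,0]])+[[128/3.077,94/3.08-100],[137/3.077,171/3.08-100]],.006))
"
```

```text
0.01 [ 0.5486 -0.0615  0.01  ] [[0.5177, -0.0797, 0.01]]
0.02 [ 0.5474 -0.0693  0.02  ] [[0.5253, -0.0833, 0.02]]
0.03 [ 0.5463 -0.0771  0.03  ] [[0.5329, -0.0869, 0.03]]
0.035 [ 0.5457 -0.081   0.035 ] [[0.5367, -0.0887, 0.035]]
0.04 [ 0.5451 -0.0848  0.04  ] [[0.5405, -0.0905, 0.04]]
0.045 [ 0.5445 -0.0887  0.045 ] [[0.5443, -0.0922, 0.045]]
0.05 [ 0.544  -0.0926  0.05  ] [[0.5481, -0.094, 0.05]]
rear edge [[ 0.57630211 -0.03725173  0.006     ]
 [ 0.5732424  -0.13704384  0.006     ]]
```

Call:
play_rows:
  commands: [0,0,0,0,0,0,0,0.2,0,0,0,0,0,0.5,0,0,0,0,0,0.7,0,0,0,0,0,0.75,0,0,0,0,0,0.77,0,0,0,0,0,0.77,0,0,0,0]
  jaw: 30

```text
time_s: 14.4
tcp_pos: [0.5425, -0.0892, -0.0224]
orientation: [-90.0, 0.0, 87.3]
ft_force: [-0.5, 0.1, 0.1]
opening: 0.0258
```

Call:
play_rows:
  commands: [0,0.02,0,0,0,0,0,0.02,0,0,0,0]

```text
time_s: 14.65
tcp_pos: [0.5424, -0.0892, -0.0234]
orientation: [-90.0, 0.0, 87.3]
ft_force: [0.6, -0.7, -0.1]
opening: 0.0257
```

Call:
play_rows:
  commands: [0,0.02,0,0,0,0,0,0.03,-0.1,0,0,0,0,0.03,-0.25,0,0,0,0,0.03,-0.4,0,0,0,0,0.03,-0.5,0,0,0,0,0.03,-0.6,0,0,0,0,0.03,-0.7,0,0,0,0,0.03,-0.8,0,0,0,0,0.03,-0.9,0,0,0,0,0.03,-1.0,0,0,0,0,0.03,-1.0,0,0,0]

```text
time_s: 16.02
tcp_pos: [0.593, -0.0916, -0.025]
orientation: [-90.1, 0.0, 87.3]
ft_force: [-0.6, 0.7, -0.4]
opening: 0.0259
```

```bash
python3 -c "
from h import *
look('d7.png')"
```

```text
t 16.025 [ 0.593  -0.0916 -0.025 ] [-90.05   0.    87.29] F [-0.57  0.73 -0.36] open 0.0259
```

View pics/d7.png

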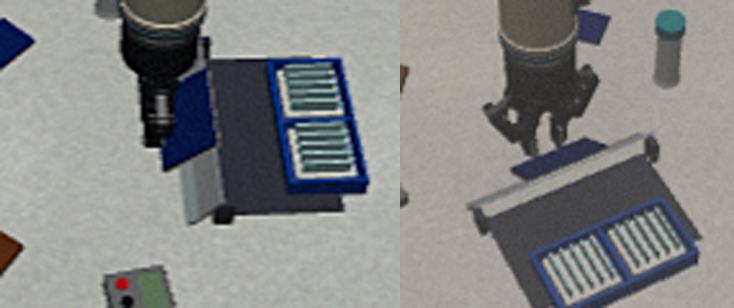

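Call:
play_rows:
  commands: [0,0,-0.06,0,0,0,0,0,-0.12,0,0,0,0,0,-0.16,0,0,0,0,0,-0.2,0,0,0,0,0,-0.2,0,0,0]

```text
time_s: 16.75
tcp_pos: [0.6025, -0.0921, -0.0251]
orientation: [-90.0, 0.0, 87.3]
ft_force: [0.2, -0.1, -0.3]
opening: 0.0256
```

```bash
python3 -c "
from h import *
look('d8.png')"
```

```text
t 16.75 [ 0.6025 -0.0921 -0.0251] [-90.02   0.    87.28] F [ 0.25 -0.07 -0.33] open 0.0256
```

View pics/d8.png

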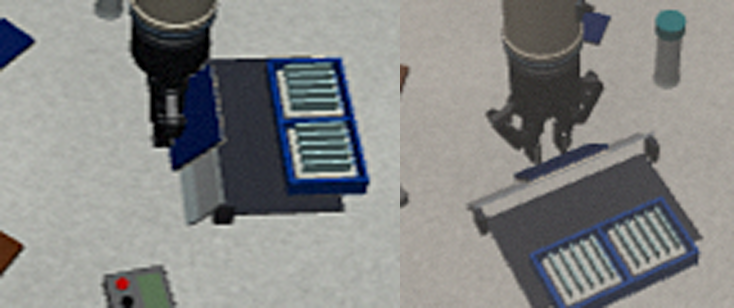

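```bash
cat >> h.py <<'E'
GO=np.array([.620,-.0955,0]); GY=np.radians(-2.7)
def G(x,y,z): return GO+np.array([x*np.cos(GY)-y*np.sin(GY),x*np.sin(GY)+y*np.cos(GY),z])
def lean(xa,th,yc,side=-.048):
    """back-face corners on -y side: a-back corner, b-back corner; xa= cream bottom corner x (guard frame)"""
    t=np.radians(th); u=np.array([np.cos(t),np.sin(t)]); n=np.array([-np.sin(t),np.cos(t)])
    A=np.array([xa,0])+8e-3*n; B=A+.066*u
    return [G(A[0],yc+side,A[1]),G(B[0],yc+side,B[1])]
E
python3 -c "
from h import *
a=cap('side')
f=lambda q:((q-[290,190])*[400/130,3.08]).round(0).tolist()
print('guard',f(proj(a,[G(0,-.11,0),G(0,.11,0),G(.032,-.11,.038),G(.032,.11,.038)])))
for xa,th in ((-.01,44),(-.006,48),(-.003,51),(0,53),(.002,56)): print(xa,th,f(proj(a,lean(xa,th,.006)+lean(xa,th,.006,.048))))
im=a['color'][195:260,310:390,::-1]; cv2.imwrite('pics/k.png',cv2.resize(im,None,fx=8,fy=8,interpolation=cv2.INTER_CUBIC))
"
```

```text
guard [[187.0, 228.0], [167.0, 58.0], [223.0, 205.0], [198.0, 34.0]]
-0.01 44 [[166.0, 169.0], [216.0, 140.0], [157.0, 95.0], [205.0, 66.0]]
-0.006 48 [[169.0, 169.0], [217.0, 138.0], [161.0, 95.0], [206.0, 64.0]]
-0.003 51 [[172.0, 169.0], [217.0, 137.0], [163.0, 95.0], [206.0, 63.0]]
0 53 [[175.0, 169.0], [218.0, 136.0], [166.0, 95.0], [207.0, 62.0]]
0.002 56 [[176.0, 169.0], [217.0, 135.0], [167.0, 95.0], [206.0, 61.0]]
```

View pics/k.png

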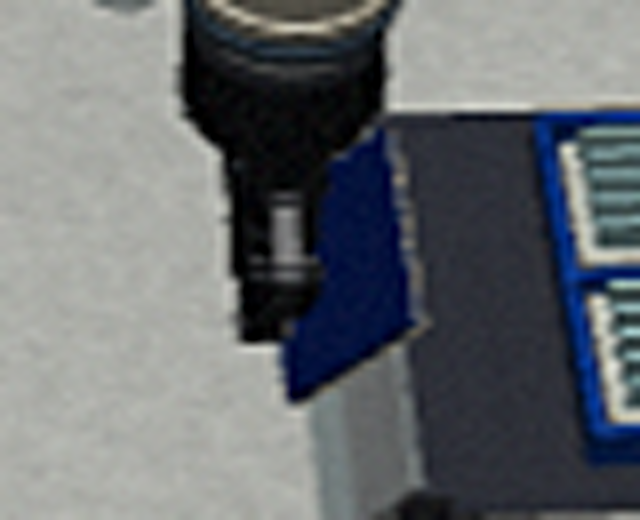

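Call:
play_rows:
  commands: [0,0,-0.03,0,0,0,0,0,-0.06,0,0,0,0,0,-0.08,0,0,0,0,0,-0.08,0,0,0]

```text
time_s: 17.4
tcp_pos: [0.6052, -0.0922, -0.0252]
orientation: [-89.9, -0.0, 87.3]
ft_force: [-5.0, -0.1, 3.8]
opening: 0.0256
```

```bash
python3 -c "
from h import *
plan([])
a=cap('side')
im=a['color'][195:260,310:390,::-1]; cv2.imwrite('pics/k2.png',cv2.resize(im,None,fx=8,fy=8,interpolation=cv2.INTER_CUBIC))
"
```

```text
t 17.4 [ 0.6052 -0.0922 -0.0252] [-8.989e+01 -1.000e-02  8.729e+01] F [-4.96 -0.08  3.82] open 0.0256
```

View pics/k2.png

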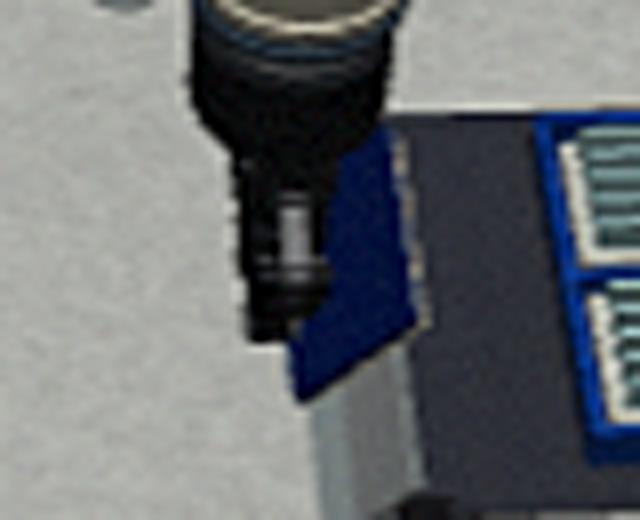

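Call:
play_rows:
  commands: [0,0,0.2,0,0,0,0,0,0.6,0,0,0,0,-0.6,1.0,0,0,0,0,-1.6,1.0,0,0,0,0,-2.6,1.0,0,0,0,0,-3.0,1.0,0,0,0,0,-3.0,1.0,0,0,0]

```text
time_s: 18.32
tcp_pos: [0.5576, -0.0901, 0.1266]
orientation: [-90.3, 0.0, 87.3]
ft_force: [0.1, 0.3, -0.1]
opening: 0.0253
```

```bash
python3 -c "
from h import *
look('d9.png')
a=cap('side')
im=a['color'][195:260,310:390,::-1]; cv2.imwrite('pics/k3.png',cv2.resize(im,None,fx=8,fy=8,interpolation=cv2.INTER_CUBIC))
"
```

```text
t 18.325 [ 0.5576 -0.0901  0.1266] [-9.026e+01  3.000e-02  8.728e+01] F [ 0.12  0.3  -0.11] open 0.0253
```

View pics/k3.png

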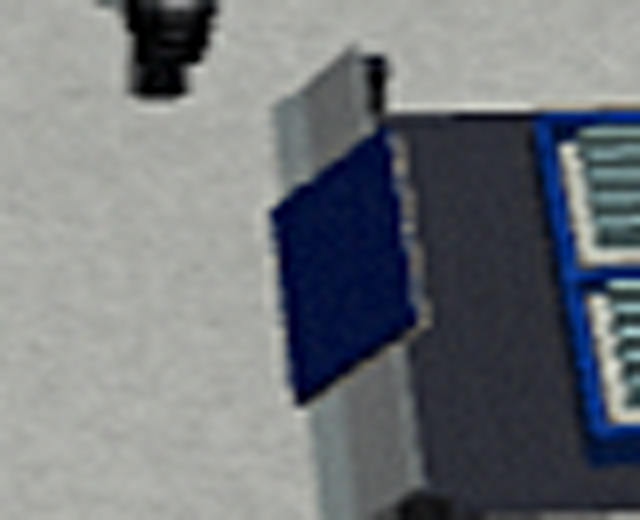

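View pics/d9.png

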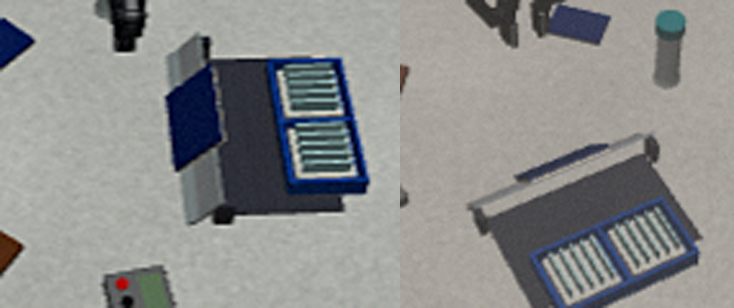

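The carrier leans by itself: back face corners at (299,405) and (413,325) in the crop, and the guard is visible on both sides. Next I go over and behind edge b.

Call:
play_rows:
  commands: [0.05,0,-0.6,0,0,0,0.05,0,-1.2,0,0,0,0.05,0,-1.8,0,0,0,0.05,0,-2.4,0,0,0,0.05,0,-2.65,0,0,0,0.05,0.7,-2.65,0,0,0,0.05,1.4,-2.65,0,0,0,0.05,1.9,-2.65,0,0,0,0.05,2.0,-2.65,0,0,0,0.05,2.0,-2.65,0,0,0]

```text
time_s: 19.73
tcp_pos: [0.6884, -0.0936, 0.0248]
orientation: [-90.0, -0.0, 87.3]
ft_force: [-0.2, -0.5, 0.2]
opening: 0.0259
```

```bash
python3 -c "
from h import *
look('d10.png')
a=cap('side')
im=a['color'][175:250,310:400,::-1]; cv2.imwrite('pics/k4.png',cv2.resize(im,None,fx=8,fy=8,interpolation=cv2.INTER_CUBIC))
"
```

```text
t 19.725 [ 0.6884 -0.0936  0.0248] [-89.96  -0.    87.29] F [-0.21 -0.55  0.15] open 0.0259
```

View pics/k4.png

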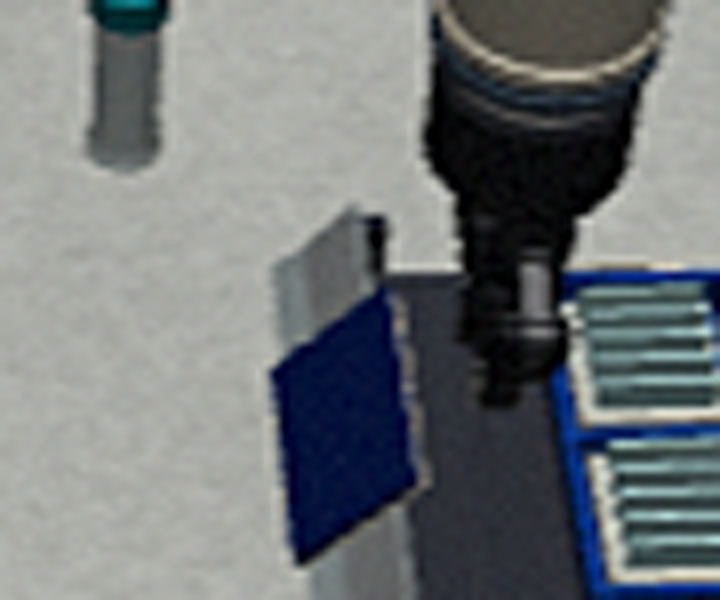

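View pics/d10.png

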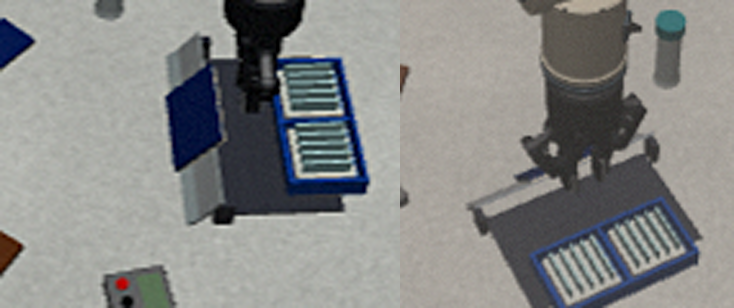

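```bash
python3 -c "
from h import *
a=cap('side');b=cap('scene')
for z in (.04,.045,.05,.055,.06): print(z,unproj(a,[(372.3,225.6)],z)[0].round(4),unproj(b,[(240+168/2.569,180+190/2.567)],z)[0].round(4))
"
```

```text
0.04 [ 0.6965 -0.0957  0.04  ] [ 0.6792 -0.1083  0.04  ]
0.045 [ 0.6952 -0.0995  0.045 ] [ 0.6823 -0.11    0.045 ]
0.05 [ 0.694  -0.1034  0.05  ] [ 0.6855 -0.1117  0.05  ]
0.055 [ 0.6927 -0.1072  0.055 ] [ 0.6886 -0.1134  0.055 ]
0.06 [ 0.6914 -0.111   0.06  ] [ 0.6917 -0.1151  0.06  ]
```

Call:
play_rows:
  commands: [0,0.15,0,0,0,0,0,0.26,0,0,0,0,0,0.26,0,0,0,0,0,0.26,0.15,0,0,0,0,0.26,0.25,0,0,0,0,0.26,0.3,0,0,0,0,0.26,0.3,0,0,0]

```text
time_s: 20.85
tcp_pos: [0.6736, -0.093, 0.0121]
orientation: [-90.0, 0.0, 87.3]
ft_force: [0.2, -0.3, -0.4]
opening: 0.0257
```

```bash
python3 -c "
from h import *
look('d11.png')
a=cap('side')
im=a['color'][175:250,310:400,::-1]; cv2.imwrite('pics/k5.png',cv2.resize(im,None,fx=8,fy=8,interpolation=cv2.INTER_CUBIC))
"
```

```text
t 20.85 [ 0.6736 -0.093   0.0121] [-90.01   0.    87.28] F [ 0.23 -0.3  -0.4 ] open 0.0257
```

View pics/k5.png

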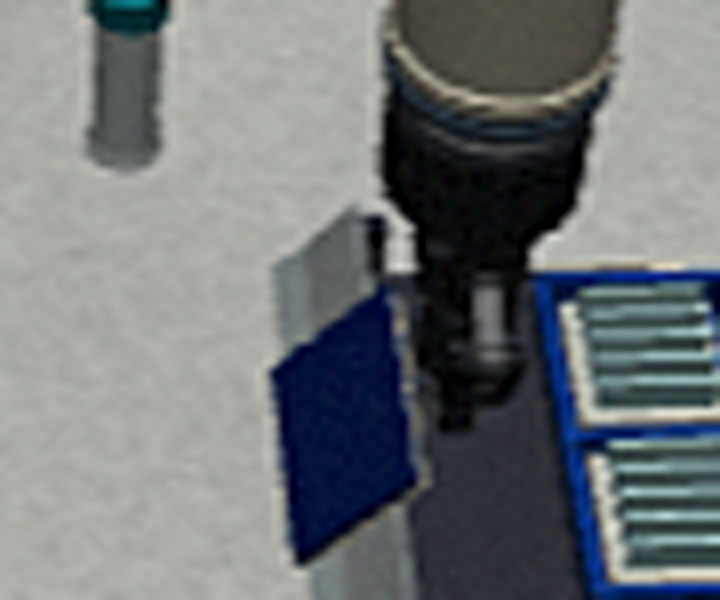

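Call:
play_rows:
  commands: [0,0,0.05,0,0,0,0,-0.02,0.1,0,0,0,0,-0.06,0.16,0,0,0,0,-0.1,0.22,0,0,0,0,-0.14,0.28,0,0,0,0,-0.17,0.34,0,0,0,0,-0.2,0.4,0,0,0,0,-0.2,0.4,0,0,0]

```text
time_s: 22.0
tcp_pos: [0.6536, -0.092, 0.022]
orientation: [-90.0, -0.0, 87.3]
ft_force: [0.9, -0.2, 0.1]
opening: 0.0256
```

```bash
python3 -c "
from h import *
look('d12.png')
a=cap('side')
im=a['color'][175:250,310:400,::-1]; cv2.imwrite('pics/k6.png',cv2.resize(im,None,fx=8,fy=8,interpolation=cv2.INTER_CUBIC))
"
```

```text
t 22.0 [ 0.6536 -0.092   0.022 ] [-90.    -0.    87.28] F [ 0.9  -0.25  0.13] open 0.0256
```

View pics/k6.png

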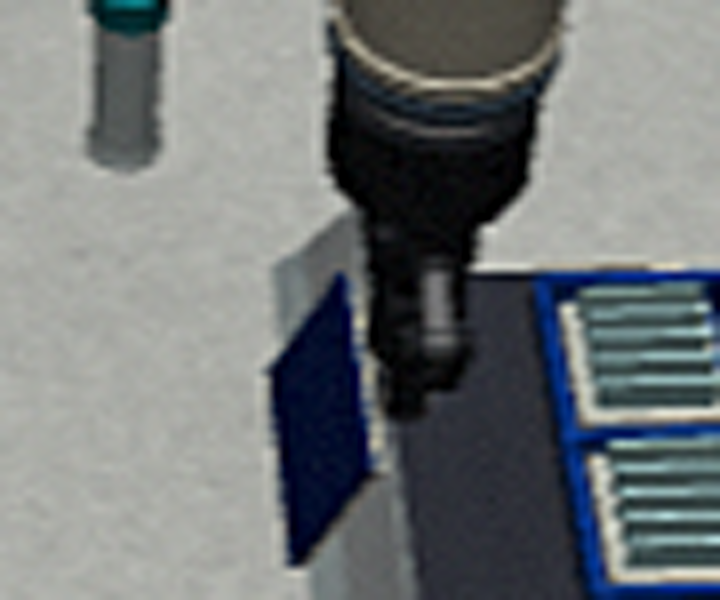

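View pics/d12.png

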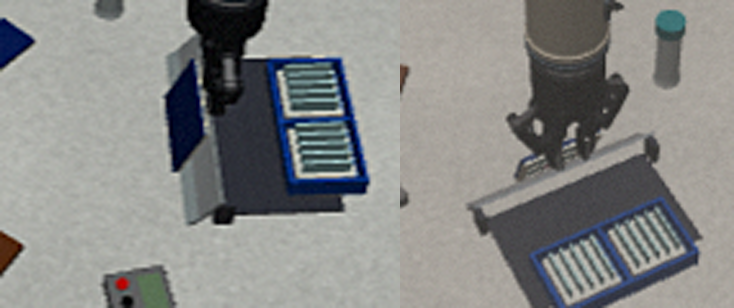

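Edge a is holding at the foot while edge b swings up, and the finger is behind it at (405,410). I'll continue over the top.

Call:
play_rows:
  commands: [0,-0.03,0.06,0,0,0,0,-0.05,0.13,0,0,0,0,-0.06,0.2,0,0,0,0,-0.07,0.28,0,0,0,0,-0.07,0.36,0,0,0,0,-0.07,0.44,0,0,0,0,-0.06,0.52,0,0,0,0,-0.05,0.6,0,0,0,0,-0.04,0.68,0,0,0,0,-0.02,0.76,0,0,0,0,0,0.76,0,0,0]

```text
time_s: 23.52
tcp_pos: [0.6154, -0.0902, 0.0218]
orientation: [-90.0, -0.0, 87.3]
ft_force: [0.2, 0.2, 1.0]
opening: 0.0256
```

```bash
python3 -c "
from h import *
look('d13.png')
"
```

```text
t 23.525 [ 0.6154 -0.0902  0.0218] [-89.98  -0.    87.28] F [0.16 0.2  1.01] open 0.0256
```

View pics/d13.png

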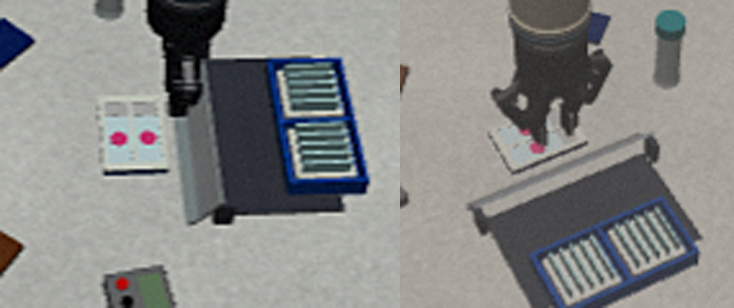

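The carrier lies face up in front of the guard, with its slides showing at crop (100–167, 97–174). I'll lift clear and check.

Call:
play_rows:
  commands: [0,-0.5,0,0,0,0,0,-1.3,0,0,0,0,0,-2.2,0,0,0,0,0,-3.0,0,0,0,0,0,-3.5,0,0,0,0,0,-3.5,-0.5,0,0,0,0,-3.5,-1,0,0,0,0,-3.5,-1,0,0,0]

```text
time_s: 24.62
tcp_pos: [0.6669, -0.0926, 0.1967]
orientation: [-90.0, 0.0, 87.3]
ft_force: [-0.4, -0.0, -0.9]
opening: 0.0254
```

```bash
python3 -c "
from h import *
look('d14.png')
a=cap('side','side_end.png')
S=lambda p:np.array(p,float)/[400/130,3.08]+[290,190]
q=unproj(a,S([(98,97),(163,94),(169,171),(104,173)]),.008); print(q.round(4)); c=q.mean(0); d=c-GO; print('guard frame',d[0]*np.cos(GY)+d[1]*np.sin(GY),-d[0]*np.sin(GY)+d[1]*np.cos(GY)); print([np.linalg.norm(q[i]-q[(i+1)%4]).round(4) for i in range(4)])
"
```

```text
t 24.625 [ 0.6669 -0.0926  0.1967] [-90.03   0.    87.29] F [-0.36 -0.   -0.91] open 0.0254
[[ 0.544  -0.0401  0.008 ]
 [ 0.613  -0.0421  0.008 ]
 [ 0.6052 -0.1413  0.008 ]
 [ 0.5395 -0.138   0.008 ]]
guard frame -0.0447849448706892 0.0030271940001912892
[np.float64(0.069), np.float64(0.0996), np.float64(0.0658), np.float64(0.098)]
```

View pics/d14.png

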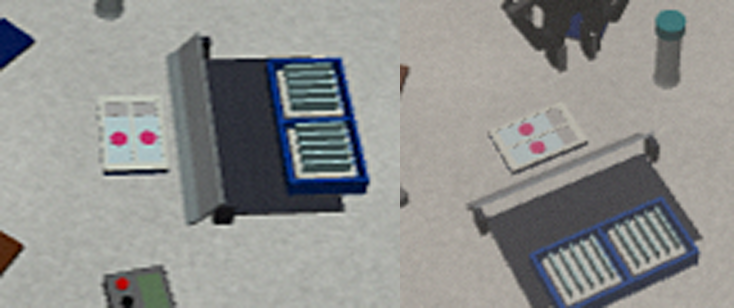

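View pics/side_end.png

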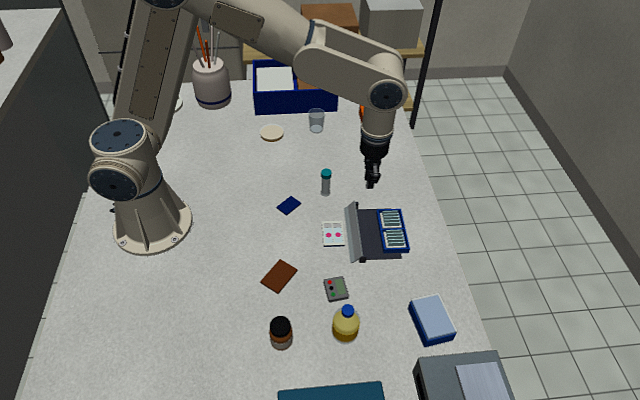

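The carrier is flat with its slides up. The bystanders are at the same pixels as before: tube (326,182), timer (336,288), bottle (346,322), jar (281,332). I'm handing in.

```bash
python3 -c "
from h import *
manip.close_job()"
```

```text
the job is handed in; nothing more can be done
```

The dark blue carrier now lies flat on the bench in front of the guard with both glass slides facing up, and the job is handed in. I pushed its near edge at bench level until it leaned fully on the guard. Then I eased its top edge up and over from behind until it fell towards the robot. It was never gripped.

**Last checks, just before handing in (about 24.6 s of the 54 s):**
- **Carrier position:** its middle is about 45 mm in front of the foot line and 3 mm off the guard's middle sideways. It looks flat in both views and the arm was clear of it.
- **Leaning stage:** the carrier stayed leaning on the guard by itself after I withdrew. I judged its angle from the pictures at roughly 50 degrees.
- **Push force:** the largest wrist reading I saw was about 6 N, when the carrier stopped against the guard's foot. The readings come only at the end of each move, so a brief peak could have been missed.
- **Bystanders:** by eye, they and the look-alike plates appear to be where they started in the side picture; I did not measure them individually.

**What disagreed:** by the pictures and by lowering towards the bench, the real fingertips sat about 25 mm higher than the reported TCP suggests. Because of this the first push passed above the carrier without touching it. I reset the height from the pictures and from lowering in small steps, and worked with that offset afterwards.

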